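Lock the whetstone in its holder

TASK

The sharpening stone lies loose in its holder on the counter. First push the red cam lever round to its stop to free the slide, then push the sliding jaw forward until the stone is snug between both jaws, and then push the lever back all the way so that the cam locks the jaw. Pushing with the fingertips is enough: nothing is picked up, the stone stays flat in the holder, and everything else on the counter stays where it is.

Things in the scene. Friction and masses are not known exactly. Their poses are not given: they have to be found in the camera images.
- holder: Whetstone holder fixed to the counter: grey aluminium deck, top 16 mm above the counter. Origin at counter height right below the cam's pivot; +x points along the deck to the stone and far jaw (forward), +y to the left of that, z up. In mm: deck x -45 to 355, y -60 to 44; stone and jaws on the line y = -8, far jaw face at x = 334, 42 high.
- cam (a joint): Brass cam with red lever on the upright pivot at the holder's origin, rad. 0: the lobe (high point) grips the slide's bar, slide locked, lever along holder -x. Grows clockwise from above: at pi/2 the lever points along holder +y; stop at 1.75. Above 1.3 the cam is at its low point and the slide is free; below 0.6 it grips. Starts at 0 to 0.12. Takes 2 to 6 N at the grip; stays where left.
- lever_grip (a point): Middle of the lever's red grip, 65 mm from the pivot, 49 mm above the counter. The grip is a bar 14 mm wide, 35 to 90 mm from the pivot, 40 to 58 mm above the counter; inward of it a steel arm 12 mm wide and a hub of 9 mm radius, 60 mm high. Below the lever lie only the deck, the bar and its fence.
- bar_end (a point): Rear end of the flat dark clamp bar that runs back from the sliding jaw past the cam: holder x = -55 mm plus the jaw's value, y = -35.5 mm, 23 mm above the counter. The bar is 16 mm wide, its top 29 mm high. A fence 30 mm high runs along its outer side (holder y -56 to -45, x -32 to 24 mm); a strap 33 mm high crosses it at holder x 41 to 51, y -56 to -23 mm.
- jaw (a joint): Travel of the sliding jaw along holder +x, m: 0 fully back, 0.052 its stop. Starts at 0 to 0.022; the stone is snug between both jaws at 0.045. With the cam low about 2 N moves it, 2 to 6 N more once it pushes the stone along; locked, it does not move.
- jaw_back (a point): Point on the flat back (facing holder -x) of the sliding jaw's upright steel thumb plate, where it is pushed: holder x = 85 mm plus the jaw's value, y = 0, 36 mm above the counter. Plate: holder y -36 to 20 mm, 17 to 46 mm above the counter. Behind it the deck is free back to the cam disc (within 21 mm of the pivot, 29 mm high), save for bar and strap at y below -23 mm.
- stone: Loose whetstone, brown over grey, 180 x 60 x 30 mm, about 0.65 kg, long axis along its x; origin at the centre of its underside, which lies on rubber strips 19 mm above the counter. Snug, its centre is at holder x = 244 mm; it starts up to 8 mm short of the far jaw.
- mortar: Bystander: grey granite mortar, 162 mm across, 110 mm high, 3 kg; origin under its centre.
- clay_bowl: Bystander: terracotta mortar bowl, 148 mm across, 110 mm high; origin under its centre.
- pestle: Bystander: pale wooden pestle lying along its x, 200 mm long, 42 mm thick; origin under its middle.
- spoon_rest: Bystander: stainless spoon rest, 154 mm long along its x, 76 mm wide, 14 mm high; origin under its middle.
- scoop: Bystander: green plastic scoop, 168 mm long along its x (handle to -x), 66 mm wide, 38 mm high; origin under it.
- jar: Bystander: amber glass jar with a yellow lid, 64 mm across, 100 mm high; origin under its centre.
- cup: Bystander: stainless cup, 72 mm across, 80 mm high; origin under its centre.
Mind the look-alikes: they are no part of the job. Leave any pink, purple or yellow look-alike of the stone alone.

How it is judged:
By the outcome, as a careful person would: the job done as asked, in the order asked, and still so for the second after the job is handed in, with the robot touching nothing.
It also fails if it takes over 58 s, if anything falls off the work surface, if the arm or the gripper's body presses on something with over 40 N, if the wrist force passes 120 N, or if a joint passes its speed limit or range.

ROBOT

A 6-joint arm with a two-finger parallel gripper is mounted at the origin on the work surface. World frame = base frame: x ahead of the robot, y to its left, z up, the work surface at z = 0. Lengths are in m, angles in rad, forces in N, time in s.
With the tool pointing down it reaches from about 0.35 to 1 m from the base axis. Payload 7.1 kg.
Tool frame: the origin (TCP) lies midway between the tips of the shut fingers; the grasp point (between the pads) lies 19 mm behind it (ctrl.grip_depth is the distance from the TCP to the grasp point, in m); z points along the fingers, y is the line along which they close (so a half turn about z gives the same grasp; the last joint's range is limited). The gripper opens to 85 mm and grips with 20 to 120 N. Pads are 22 mm wide; open, the fingers measure 114 mm over their backs; the gripper's body (76 mm by 85 mm) begins 54 mm behind the grasp point. The pads swing forward as they close: fully open they stand 13 mm farther back than shut.
Start: joints at [1.311, 0.423, 1.63, -0, 1.089, -0.019], TCP at [0.149, 0.607, 0.202] pointing down, gripper open.
Joint ranges: [-3, 3], [-0.9, 2.11], [0.09, 2.58], [-1.31, 4.45], [0.11, 2.69], [-2.54, 2.54]. Speed limits (rad/s): [2.39, 2.39, 3.01, 3.14, 3.14, 3.14].

INTERFACE

Orientations are given as a unit quaternion [x, y, z, w].
In Python, from workcell import ctrl gives the robot as it stands. Calls block until the motion is done:
- ctrl.move_pose(position, orientation): joint-space move of the TCP to a pose.
- ctrl.move_straight(position, frame=None, velocity=0.15, threshold=None): straight line of the TCP; frame=None keeps the orientation; velocity is the mean speed in m/s. With threshold (N) it stops when the force on the tool has changed by that much, and returns True; else False.
- ctrl.movej(angles): joint-space move.
- ctrl.gripper_open() and ctrl.grab(): open the fingers fully, or close them until they stop; the grip force is fixed at half the most.
- ctrl.wait(seconds).
- ctrl.ik(position, orientation): joint angles nearest the present ones, or None.
- ctrl.get_state(): the state.
- ctrl.snapshot(name): name is "scene" or "top" or "wrist"; returns a dict with "img" (400x640x3 uint8, blue, green, red), "fx", "fy", "cx", "cy" (pixels), "dist_coeffs" ([k1, k2, p1, p2, k3] as OpenCV has them; the pictures are not rectified), "world_from_camera" (4x4, takes a point from camera to world coordinates). Camera axes: x right, y up, looking along -z (the intrinsics and any distortion apply to the point x, -y, -z); pixel columns grow to the right and rows downward; lengths in m; the calibration is good to about 2 mm. A picture is of the moment at which its call begins. There is no depth.
A pose or a line that the arm cannot do raises ctrl.Unreachable and nothing moves.
- ctrl.job_done(): hands the job in; it is judged then, once.
The state is a dict: "time": time; "q": joint angles; "qd": joint speeds; "joint_efforts": joint torques, N m; "tcp_pos": TCP position; "eef_rot": TCP orientation; "wrist_force": force on the tool from outside, world axes, zero at the start; "ft_torque": the same for the moment, N m; "finger_gap": finger opening in m; "finger_force": force on a finger pad.
Only numpy, scipy, OpenCV 4.12 (cv2) and the standard library are available. Lean on these libraries where they do the work, as an engineer would, in place of code of your own. Each camera call takes 0.05 s, during which the arm holds its last target. There are 200 camera calls.

## Working session

There is one attempt and no reset: what is moved stays moved. The work goes in short steps, each a Python script; the robot and the scene stay as the last script left them, time stands still between calls to the robot, and variables do not carry over. Pictures are saved under pics/ and viewed, at most 10 in all, crops included, and the job is handed in when it is done.

```bash
mkdir -p pics; cat > h.py <<'E'
import numpy as np, cv2
from workcell import ctrl
def snap(n,f=None):
    s=ctrl.snapshot(n)
    if f: cv2.imwrite('pics/'+f,s['img'])
    return s
def ray(s,uv):
    K=np.array([[s['fx'],0,s['cx']],[0,s['fy'],s['cy']],[0,0,1]])
    p=cv2.undistortPoints(np.array(uv,float).reshape(-1,1,2),K,np.array(s['dist_coeffs'],float)).reshape(-1,2)
    d=np.c_[p[:,0],-p[:,1],-np.ones(len(p))]
    T=np.array(s['world_from_camera']); return T[:3,3],d@T[:3,:3].T
def onz(s,uv,z):
    o,d=ray(s,uv); return o+d*((z-o[2])/d[:,2])[:,None]
E
python3 - <<'E'
from h import *
for n in('scene','top'):
    s=snap(n,n+'0.png'); print(n,np.round(s['world_from_camera'],3).tolist(),s['fx'])
print(ctrl.get_state())
E
```

```text
scene [[0.074, -0.606, 0.792, 1.58], [0.997, 0.054, -0.052, -0.075], [-0.011, 0.793, 0.609, 0.842], [0.0, 0.0, 0.0, 1.0]] 390.9223775823416
top [[-0.015, 0.995, -0.1, 0.392], [-1.0, -0.017, -0.016, -0.013], [-0.018, 0.099, 0.995, 1.37], [0.0, 0.0, 0.0, 1.0]] 416.54736750529713
{'time': 0.1, 'q': array([ 1.31102782e+00,  4.23785412e-01,  1.63065516e+00,  1.61016427e-05,
        1.08858206e+00, -1.90632723e-02]), 'qd': array([ 0.00029742, -0.00199147, -0.00251592, -0.00015015,  0.00012492,
        0.00061256]), 'joint_efforts': array([-5.62692549e-04, -5.58424437e+01, -2.82446694e+01, -3.59683406e-05,
        3.04822272e-03,  4.32006601e-06]), 'tcp_pos': array([0.14885784, 0.60644016, 0.201194  ]), 'eef_rot': array([ 1.20065962e-01,  9.92765659e-01, -7.07063496e-04, -1.06419533e-04]), 'wrist_force': array([ 0.00226707, -0.19919026, -0.63152709]), 'ft_torque': array([-0.0117945 ,  0.00905711, -0.00063215]), 'finger_force': 0.0, 'finger_gap': 0.08538341567713054}
```

View pics/top0.png

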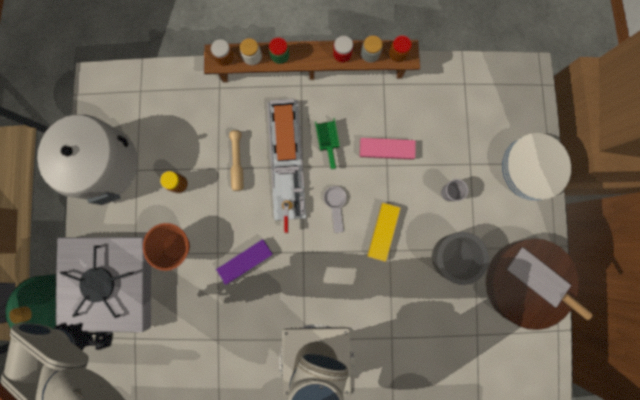

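View pics/scene0.png

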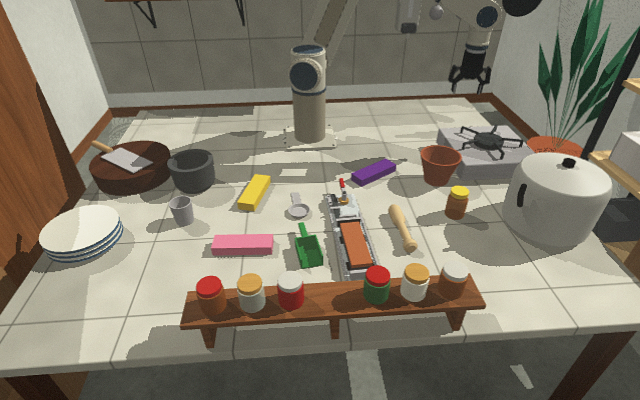

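The top view shows the holder along world +x, with the stone at about (285,132) and the red lever at (286,224). The purple, yellow and pink blocks are decoys. Next I'll make a rough pose estimate and take a close look with the wrist camera.

```bash
cat >> h.py <<'E'
def blob(img,lo,hi,roi=None):
    hsv=cv2.cvtColor(img,cv2.COLOR_BGR2HSV); hsv[...,0]=(hsv[...,0].astype(int)+20)%180
    m=cv2.inRange(hsv,lo,hi)
    if roi: k=np.zeros_like(m); k[roi[1]:roi[3],roi[0]:roi[2]]=255; m&=k
    c,_=cv2.findContours(m,cv2.RETR_EXTERNAL,cv2.CHAIN_APPROX_NONE)
    return max(c,key=cv2.contourArea)
E
python3 - <<'E'
from h import *
s=snap('top')
st=blob(s['img'],(20,100,60),(40,255,255),(262,90,310,175))
lv=blob(s['img'],(10,130,60),(26,255,255),(270,205,300,240))
for c,z in((st,.049),(lv,.058)):
    P=onz(s,c.reshape(-1,2),z)[:,:2].astype(np.float32)*1000
    r=cv2.minAreaRect(P); print(r,cv2.boundingRect(c)); print(cv2.boxPoints(r).round())
E
```

```text
((746.5391235351562, 93.51974487304688), (184.84140014648438, 66.61680603027344), 3.0591228008270264) (273, 104, 23, 56)
[[652. 122.]
 [656.  55.]
 [841.  65.]
 [837. 132.]]
((445.52093505859375, 90.34990692138672), (9.485767364501953, 44.1514892578125), 89.44384765625) (284, 217, 4, 15)
[[423.  86.]
 [468.  85.]
 [468.  95.]
 [423.  95.]]
```

```bash
cat >> h.py <<'E'
def down(psi): return [np.cos(psi/2),np.sin(psi/2),0,0]
E
python3 - <<'E'
from h import *
for k in (0,np.pi): print(k,ctrl.ik([.5,.09,.3],down(.053+k)))
ctrl.grab()
q=down(.053+np.pi) if ctrl.ik([.5,.09,.3],down(.053+np.pi)) is not None else down(.053)
ctrl.move_pose([.47,.09,.30],q)
st=ctrl.get_state(); print(st['time'],st['q'].round(2),st['tcp_pos'],st['finger_gap'])
s=snap('wrist','w1.png'); print(np.round(s['world_from_camera'],3).tolist(),s['fx'])
E
```

```text
0 [ 1.54667233e-01  1.41132334e-01  1.78066389e+00 -4.44089210e-16
  1.21979643e+00  1.67246356e+00]
3.141592653589793 [ 1.54667233e-01  1.41132334e-01  1.78066389e+00 -4.44089210e-16
  1.21979643e+00 -1.46912909e+00]
3.125 [ 0.17  0.09  1.84  0.    1.21 -1.46] [0.46997756 0.09053071 0.29989889] 0.00012424775330190644
[[-0.054, -0.963, -0.262, 0.403], [0.999, -0.053, -0.014, 0.086], [-0.001, -0.263, 0.965, 0.471], [0.0, 0.0, 0.0, 1.0]] 279.8940178305373
```

View pics/w1.png

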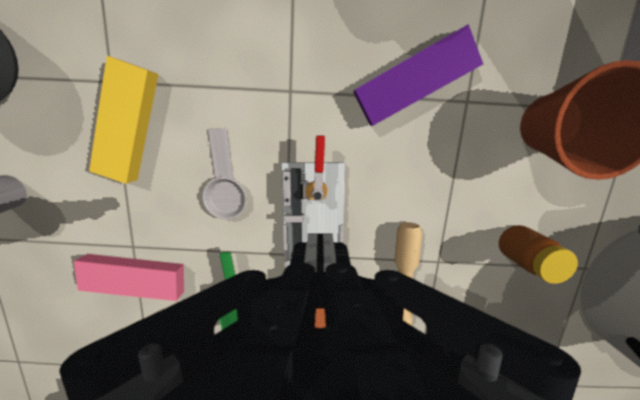

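The wrist view shows the lever at (320,152), the hub near (317,195) and the deck's rear corners at (283,163) and (344,163). The fingers hide the jaw, so I'll look again from farther forward and lower.

```bash
python3 - <<'E'
from h import *
ctrl.move_straight([.58,.093,.22])
s=snap('wrist'); img=s['img']
cv2.imwrite('pics/w2.png',cv2.resize(img[20:250,220:420],None,fx=2.6,fy=2.6,interpolation=cv2.INTER_CUBIC)); cv2.imwrite('pics/w2raw.png',img)
lv=blob(img,(10,130,60),(26,255,255),(220,20,420,160))
r=cv2.minAreaRect(onz(s,lv.reshape(-1,2),.058)[:,:2].astype(np.float32)*1000)
print(cv2.boundingRect(lv),r,cv2.boxPoints(r).round(1).tolist())
import pickle; pickle.dump(s,open('s2.pkl','wb'))
E
```

```text
(316, 34, 14, 54) ((446.1203308105469, 87.66927337646484), (53.062278747558594, 12.565597534179688), 0.3800228536128998) [[419.5, 93.80000305175781], [419.6000061035156, 81.19999694824219], [472.70001220703125, 81.5999984741211], [472.6000061035156, 94.0999984741211]]
```

View pics/w2.png

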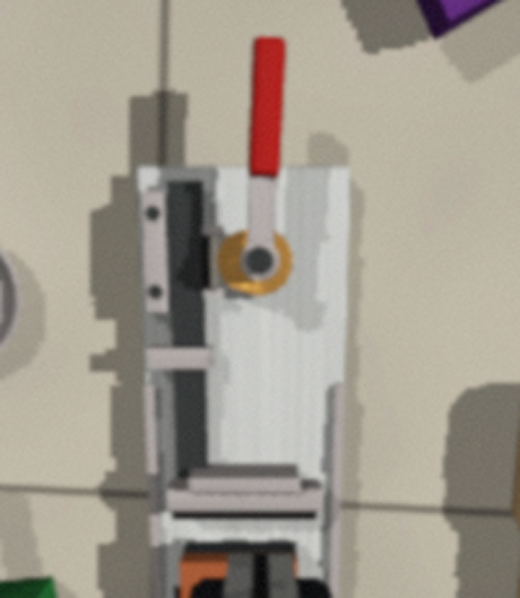

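The crop shows the hub top at (259,261), the deck's rear corners at (138,168) and (349,168), and the thumb plate's back between rows 465 and 478. I'll turn these into the holder's pose.

```bash
python3 - <<'E'
from h import *
import pickle; s=pickle.load(open('s2.pkl','rb'))
f=lambda u,v,z: (onz(s,[[u/2.6+220,v/2.6+20]],z)[0,:2]*1000).round(1)
print('hub',f(259,261,.06))
cl,cr=f(138,168,.016),f(349,168,.016); print('corners',cl,cr,np.linalg.norm(cr-cl), 'yaw',np.arctan2(*(cr-cl)[::-1])-np.pi/2)
print('right edge',f(349,185,.016),f(345,370,.016))
print('plate', f(190,466,.017),f(190,478,.046),f(299,478,.046))
for yaw in(.03,.045,.06):
    R=np.array([[np.cos(yaw),-np.sin(yaw)],[np.sin(yaw),np.cos(yaw)]])
    print(yaw,'origin from corners',cl-R@[-45,-60],cr-R@[-45,44])
E
```

```text
hub [508.7  88.2]
corners [468.1  27.5] [462.6 129.1] 101.74875920619375 yaw 0.05408107175132426
right edge [470.3 129.7] [559.8 135.3]
plate [615.1  57. ] [613.3  59.6] [610.4 113.4]
0.03 origin from corners [511.28002151  88.82279953] [508.89955353  86.46959602]
0.045 origin from corners [510.35535635  89.46357688] [509.53377701  87.16885911]
0.06 origin from corners [509.42118391  90.09041269] [510.15744058  87.87755653]
```

```bash
cat >> h.py <<'E'
YAW=.055; O=np.array([.5093,.0884]); Q=down(YAW+np.pi)
R=np.array([[np.cos(YAW),-np.sin(YAW)],[np.sin(YAW),np.cos(YAW)]])
def W(x,y,z): return np.r_[O+R@[x/1000,y/1000],z/1000]
def H():
    st=ctrl.get_state(); p=R.T@(st['tcp_pos'][:2]-O)*1000; f=st['wrist_force']
    return np.round([st['time'],*p,st['tcp_pos'][2]*1000,*(R.T@f[:2]),f[2]],1).tolist()
def fin(th,side,r=65,gap=0):   # finger centre touching the lever; side=+1 pushes theta up
    d=np.array([-np.cos(th),np.sin(th)]); t=np.array([np.sin(th),np.cos(th)])
    h=11*abs(t[0])+14*abs(t[1])
    return r*d-side*t*(7+h+gap)
E
python3 - <<'E'
from h import *
p=fin(.04,1,gap=10)
print(H(),p)
ctrl.move_pose(W(*p,130),Q)
print(ctrl.move_straight(W(*p,36),threshold=8),H())
for th in np.arange(.1,1.7,.12):
    hit=ctrl.move_straight(W(*fin(th,1),36),velocity=.07,threshold=15)
    print(round(th,2),hit,H())
    if hit: break
cv2.imwrite('pics/w3.png',snap('wrist')['img'])
E
```

```text
[4.3, 70.6, 0.8, 220.7, -0.7, -0.5, 0.6] [-66.20481909 -28.80423785]
False [5.8, -65.1, -28.7, 36.5, 1.1, -0.3, 1.0]
0.1 False [6.1, -66.5, -14.8, 36.5, 0.4, -0.2, -0.6]
0.22 False [6.4, -68.6, -8.0, 36.1, 0.3, 0.5, -0.2]
0.34 False [6.6, -69.3, -0.5, 36.0, 0.2, 0.4, -0.7]
0.46 False [6.9, -69.0, 7.3, 36.0, 0.0, 0.1, -0.2]
0.58 False [7.1, -67.8, 15.3, 36.0, -0.2, 0.1, 0.6]
0.7 False [7.4, -65.4, 23.3, 36.0, -0.1, -0.3, 0.2]
0.82 False [7.7, -62.0, 31.1, 36.0, 0.3, -0.3, 0.9]
0.94 False [8.0, -57.4, 38.6, 36.0, -0.4, -0.7, -0.3]
1.06 False [8.2, -51.7, 45.6, 36.0, -0.1, 0.2, -0.1]
1.18 False [8.5, -45.0, 51.8, 36.0, -0.0, 0.5, -0.2]
1.3 False [8.8, -37.4, 57.2, 36.0, -0.5, 0.3, -0.1]
1.42 False [9.1, -28.9, 61.5, 36.1, -0.3, -0.1, -0.7]
1.54 False [9.4, -19.8, 64.6, 36.1, -0.7, -0.6, -0.8]
1.66 False [9.6, -12.8, 66.6, 36.1, -0.3, -0.9, 0.3]
```

View pics/w3.png

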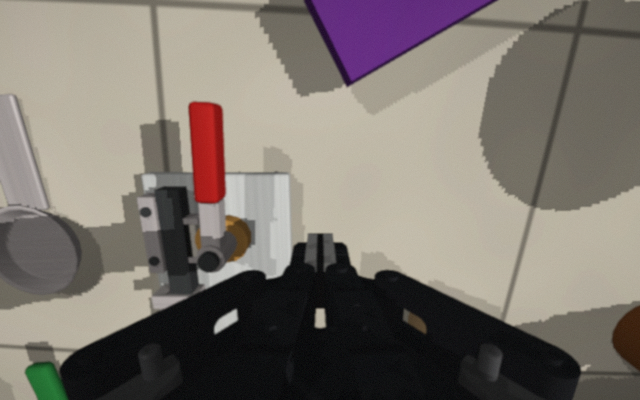

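The wrist view shows the red lever at (207,150), still pointing backward, with the fingertips at (320,240) on its left. No force was registered. I'll measure the lever before I act again.

```bash
python3 - <<'E'
from h import *
s=snap('wrist')
lv=blob(s['img'],(10,130,60),(26,255,255),(150,60,300,230))
P=onz(s,lv.reshape(-1,2),.058)[:,:2]
h=((P-O)@R*1000).astype(np.float32); r=cv2.minAreaRect(h); print('lever holder mm',r, cv2.boxPoints(r).round(1).tolist())
s=snap('scene'); i=s['img'][160:260,290:410]
cv2.imwrite('pics/s3.png',cv2.resize(i,None,fx=6,fy=6,interpolation=cv2.INTER_CUBIC)); print(H())
E
```

```text
lever holder mm ((-64.12731170654297, 6.1898674964904785), (17.055206298828125, 53.051551818847656), 86.8369369506836) [[-91.0999984741211, -0.8999999761581421], [-38.099998474121094, -3.799999952316284], [-37.20000076293945, 13.199999809265137], [-90.0999984741211, 16.200000762939453]]
[9.8, -13.6, 66.4, 35.9, 0.1, -0.5, -0.1]
```

View pics/s3.png

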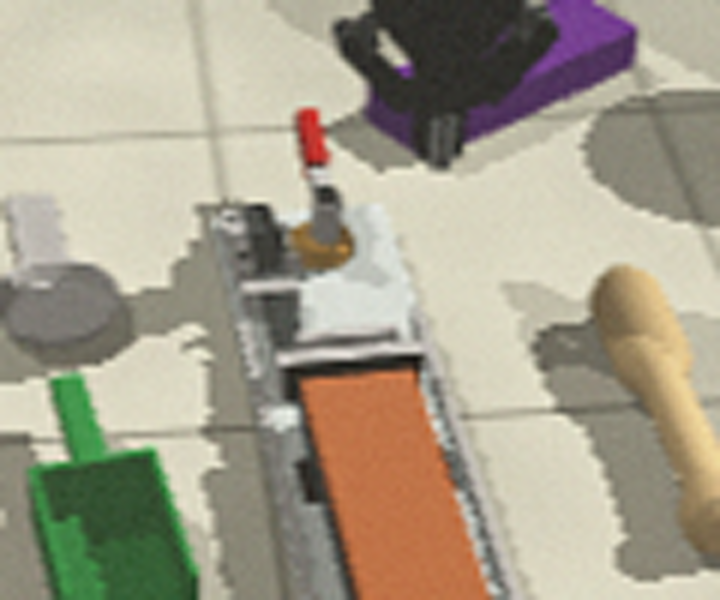

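```bash
python3 - <<'E'
from h import *
w=snap('wrist'); s=snap('scene')
def proj(s,p):
    T=np.linalg.inv(np.array(s['world_from_camera'])); c=T[:3,:3]@p+T[:3,3]
    K=np.array([[s['fx'],0,s['cx']],[0,s['fy'],s['cy']],[0,0,1]])
    return cv2.projectPoints(np.array([[c[0],-c[1],-c[2]]]),np.zeros(3),np.zeros(3),K,np.array(s['dist_coeffs']))[0].ravel().round(1)
p=ctrl.get_state()['tcp_pos']
print(p,'scene crop',(proj(s,p)-[290,160])*6,'wrist',proj(w,p))
for dz in(.02,.04):print((proj(s,p+[0,0,dz])-[290,160])*6,proj(w,p+[0,0,dz]))
# lever predicted ends (top line) at th=0.04 and 0.1 in crop
for th in(0,.1,.2): print(th,(proj(s,W(-90*np.cos(th),90*np.sin(th),49))-[290,160])*6,(proj(s,W(-35*np.cos(th),35*np.sin(th),49))-[290,160])*6)
print('hub',(proj(s,W(0,0,60))-[290,160])*6)
E
```

```text
[0.49212721 0.15392664 0.03597251] scene crop [429.6 199.2] wrist [320.9 230.3]
[431.4 171. ] [321.  242.8]
[433.8 142.8] [321.1 258.7]
0 [294.6 117. ] [310.8 169.2]
0.1 [309.6 115.8] [316.8 169.2]
0.2 [324.6 115.8] [322.8 169.2]
hub [322.8 189. ]
```

In the scene crop the tip is at (443,165), but the TCP projects to (430,199). That puts the real tips about 20 mm above the TCP, so they passed over the lever. I'll touch the bare counter beside the deck lightly to measure the offset.

```bash
python3 - <<'E'
from h import *
print(H())
ctrl.move_straight(W(-13.6,75,36))
print(ctrl.move_straight(W(-13.6,75,4),velocity=.06,threshold=4),H())
print(ctrl.move_straight(W(-13.6,75,-22),velocity=.02,threshold=4),H())
E
```

```text
[9.9, -13.5, 66.4, 36.0, -0.1, -0.0, -0.3]
False [10.8, -13.7, 75.0, 3.8, -0.4, 0.1, 0.2]
False [12.3, -13.5, 75.0, -21.9, 1.2, 0.5, 0.1]
```

```bash
python3 - <<'E'
from h import *
print(ctrl.move_straight(W(-13.6,75,-40),velocity=.02,threshold=4),H())
s=snap('scene'); i=s['img'][160:260,290:410]
cv2.imwrite('pics/s4.png',cv2.resize(i,None,fx=6,fy=6,interpolation=cv2.INTER_CUBIC)); print(ctrl.get_state()['finger_gap'])
E
```

```text
True [12.8, -13.4, 75.0, -29.3, -1.6, -0.9, 8.0]
0.0001341275099056092
```

View pics/s4.png

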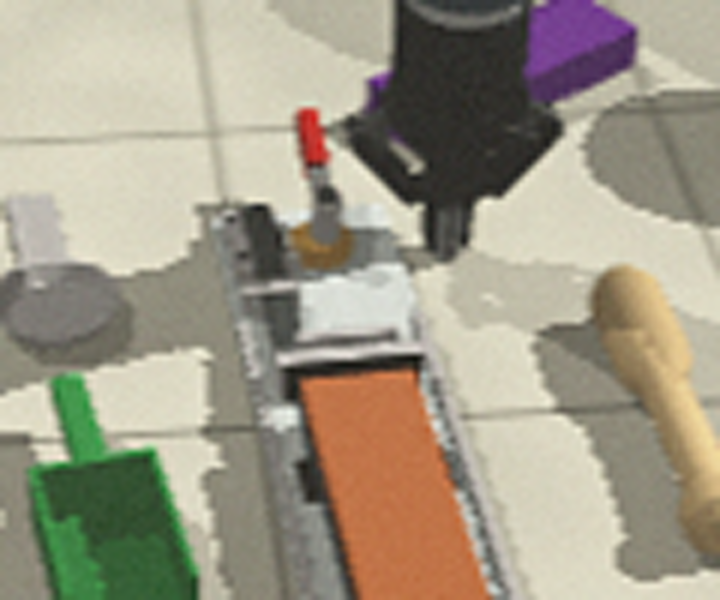

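The fingertips touch the counter at TCP z = -29 mm, seen at crop (443,258), and the lever hasn't moved. So the real tips sit about 29 mm behind the nominal TCP. Next I'll check the xy error, then push with z corrected.

```bash
python3 - <<'E'
from h import *
s=snap('scene')
for u,v in((427,253),(443,258),(460,252)):
    p=onz(s,[[u/6+290,v/6+160]],0.0)[0,:2]; print((R.T@(p-O)*1000).round(1))
ctrl.move_straight(W(-13.6,75,0)); print(H())
E
```

```text
[-9.1 66. ]
[-3.  74.3]
[-7.3 85.5]
[13.2, -13.1, 75.1, 0.3, 1.0, 0.3, 0.3]
```

```bash
cat >> h.py <<'E'
_W=W
def W(x,y,z): return _W(x,y,z-29)   # z of the real fingertips
E
python3 - <<'E'
from h import *
p=fin(.04,1,gap=9)
ctrl.move_straight(W(-13.6,75,100),velocity=.3); ctrl.move_straight(W(*p,100),velocity=.3)
print(ctrl.move_straight(W(*p,37),threshold=6),H())
for th in np.arange(.16,1.7,.16):
    hit=ctrl.move_straight(W(*fin(th,1),37),velocity=.08,threshold=15)
    print(round(th,2),hit,H())
    if hit: break
cv2.imwrite('pics/w5.png',snap('wrist')['img'])
E
```

```text
False [14.7, -66.0, -27.2, 7.8, 0.1, -0.1, 0.1]
0.16 False [15.0, -67.2, -11.5, 8.7, -0.6, -0.4, -0.7]
0.32 False [15.3, -69.2, -1.9, 8.2, 0.2, 0.0, -0.7]
0.48 False [15.6, -69.1, 8.4, 7.9, -1.0, 0.4, 0.4]
0.64 False [15.9, -67.0, 19.1, 7.9, -0.3, -1.0, 0.1]
0.8 False [16.2, -62.8, 29.7, 8.0, -0.6, -0.4, -0.4]
0.96 False [16.5, -56.6, 39.8, 8.0, -0.0, -0.0, 0.3]
1.12 False [16.8, -48.4, 48.9, 8.1, -0.3, -0.1, 0.0]
1.28 False [17.1, -38.6, 56.4, 8.1, 0.8, 0.3, 0.1]
1.44 False [17.4, -27.3, 62.1, 8.1, 0.7, 0.1, -0.2]
1.6 False [17.7, -15.8, 65.7, 8.1, 0.2, -0.1, 0.9]
```

View pics/w5.png

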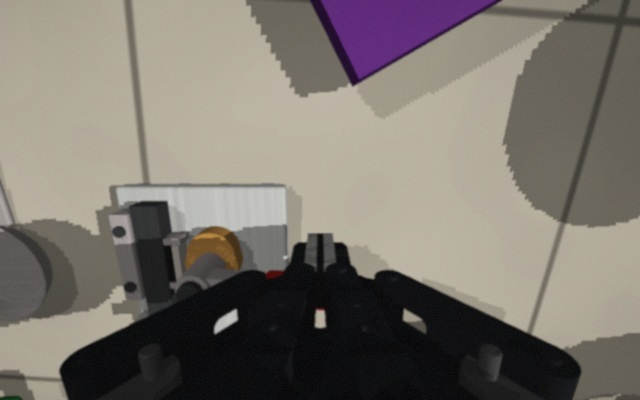

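The lever has swung round: its red shows beside the fingers at (278,274) and the cam has turned. Now I'll push on to the stop.

```bash
python3 - <<'E'
from h import *
for th in(1.72,1.84,1.96):
    hit=ctrl.move_straight(W(*fin(th,1),37),velocity=.04,threshold=8)
    print(th,hit,H())
    if hit: break
p=fin(th,1,gap=12); ctrl.move_straight(W(*p,37)); ctrl.move_straight(W(p[0]-20,p[1],100),velocity=.3)
s=snap('top'); cv2.imwrite('pics/t6.png',s['img'])
ctrl.move_straight(W(30,0,150),velocity=.3)
s=snap('wrist'); cv2.imwrite('pics/w6.png',s['img']); print(H())
E
```

```text
1.72 False [18.1, -9.8, 67.3, 8.0, -0.3, 0.2, -0.1]
1.84 True [18.3, -8.3, 67.4, 7.2, -1.8, -0.3, 0.7]
[19.5, 28.9, -0.3, 119.6, -0.0, -0.6, -0.3]
```

View pics/w6.png

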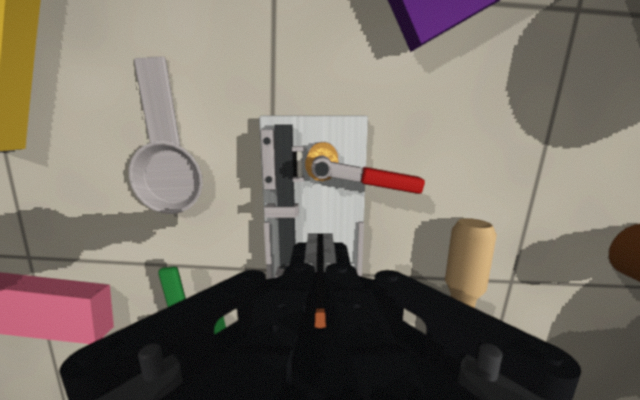

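The lever points left at (395,180), slightly past +y (about 1.74 rad), so it's at its stop. Next I'll push the jaw.

```bash
python3 - <<'E'
from h import *
ctrl.move_straight(W(62,0,90),velocity=.3)
print(ctrl.move_straight(W(62,0,30),threshold=6),H())
for x in range(80,131,5):
    hit=ctrl.move_straight(W(x,0,30),velocity=.035,threshold=13)
    print(x,hit,H())
    if hit: break
E
```

```text
False [20.4, 62.2, 0.2, 1.9, -0.3, 0.4, 0.7]
80 False [21.1, 79.8, -0.0, 0.9, -0.4, 0.5, -0.0]
85 False [21.4, 85.3, -0.0, 1.0, 0.1, 1.0, -0.1]
90 False [21.7, 90.3, 0.0, 1.0, 0.1, -0.6, -0.3]
95 False [22.0, 95.3, -0.0, 0.9, -0.5, 0.2, 0.2]
100 False [22.2, 100.6, 0.0, 1.0, 0.8, 0.3, 0.4]
105 False [22.5, 105.7, 0.0, 1.1, 0.4, -0.3, 0.1]
110 False [22.8, 110.4, -0.0, 1.0, -0.4, -0.3, 0.1]
115 False [23.1, 114.1, -0.1, 0.7, -5.3, 1.2, 1.6]
120 False [23.4, 117.6, -0.1, 0.6, -8.3, -0.3, 3.8]
125 True [23.6, 116.7, -0.2, -0.2, -0.6, 0.2, -0.6]
```

```bash
python3 - <<'E'
from h import *
import pickle
ctrl.move_straight(W(95,0,30),velocity=.2); ctrl.move_straight(W(85,0,110),velocity=.3)
out=[]
for k,x in enumerate((110,370)):
    ctrl.move_straight(W(x,0,249),velocity=.45); s=snap('wrist'); pickle.dump(s,open(f's7{k}.pkl','wb'))
    out.append(cv2.resize(s['img'][20:245,230:410],None,fx=2.2,fy=2.2,interpolation=cv2.INTER_CUBIC))
cv2.imwrite('pics/c7.png',np.hstack(out)); print(H())
for k in(0,1):
    s=pickle.load(open(f's7{k}.pkl','rb')); st=blob(s['img'],(20,100,60),(40,255,255),(230,0,410,235))
    h=(onz(s,st.reshape(-1,2),.049)[:,:2]-O)@R*1000; print(h.min(0),h.max(0))
E
```

```text
[25.8, 368.6, 0.0, 218.6, -0.1, 0.6, 0.3]
[149.8288097  -42.74717877] [178.50613117  19.90962648]
[166.96387953 -42.83033878] [333.90401822  19.71910304]
```

View pics/c7.png

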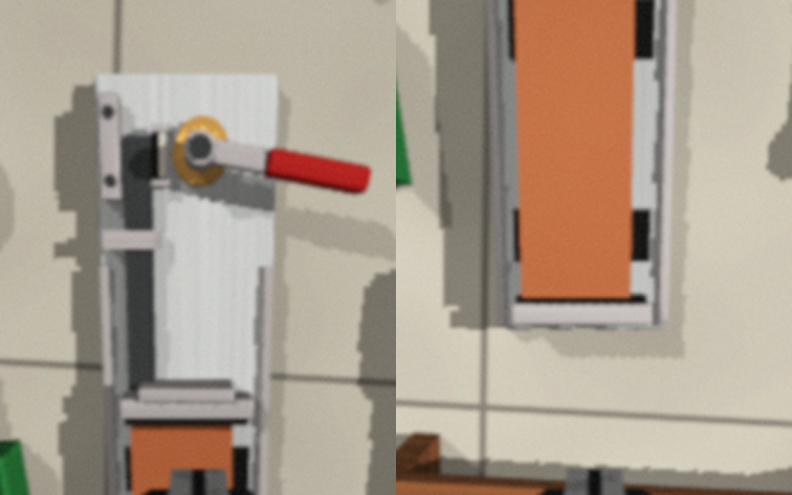

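The composite shows the thumb plate's back at row 388 in the left half. In the right half, the stone's far end at row 298 meets the far jaw and measures x = 333.9 mm, against 334 for snug. I'll compute the jaw value.

```bash
python3 - <<'E'
from h import *
import pickle
s=pickle.load(open('s70.pkl','rb'))
for v,z in((380,.017),(388,.046)):
    print((R.T@(onz(s,[[185/2.2+230,v/2.2+20]],z)[0,:2]-O)*1000).round(1))
print((R.T@(onz(s,[[200/2.2+230,147/2.2+20]],.06)[0,:2]-O)*1000).round(1),'hub')
s=pickle.load(open('s2.pkl','rb'))
print('before',(R.T@(onz(s,[[245/2.6+220,478/2.6+20]],.046)[0,:2]-O)*1000).round(1))
E
```

```text
[130.2  -9.2]
[128.7  -8.6]
[-0.2 -0.1] hub
before [102.3  -7.3]
```

The jaw is at about 0.044 to 0.045 and the stone reaches the far jaw, so it's snug. Now I'll push the lever back.

```bash
python3 - <<'E'
from h import *
p=fin(1.74,-1,gap=9)
ctrl.move_straight(W(*p,130),velocity=.4)
print(ctrl.move_straight(W(*p,37),threshold=6,velocity=.2),H())
for th in list(np.arange(1.6,.05,-.16))+[0,-.08,-.16,-.24]:
    hit=ctrl.move_straight(W(*fin(th,-1),37),velocity=.07 if th>.1 else .035,threshold=15 if th>.1 else 10)
    print(round(th,2),hit,H())
    if hit: break
p=fin(max(th,0),-1,gap=14); ctrl.move_straight(W(*p,37)); ctrl.move_straight(W(*p,110),velocity=.3)
ctrl.move_straight(W(110,0,249),velocity=.4)
s=snap('wrist'); cv2.imwrite('pics/w8.png',s['img'])
lv=blob(s['img'],(10,130,60),(26,255,255),(220,10,420,160))
h=((onz(s,lv.reshape(-1,2),.058)[:,:2]-O)@R*1000).astype(np.float32); r=cv2.minAreaRect(h); c=r[0]
print(r,'theta',np.arctan2(c[1],-c[0]),H())
E
```

```text
False [27.7, 40.7, 59.1, 8.3, 0.4, 0.1, 0.6]
1.6 False [28.1, 19.9, 64.7, 8.6, -0.0, -0.6, 0.4]
1.44 False [28.4, 10.4, 67.1, 8.0, -0.4, -0.1, 0.3]
1.28 False [28.7, 1.2, 68.4, 7.9, 0.2, 0.1, -0.1]
1.12 False [29.0, -8.5, 68.4, 7.9, -0.6, -0.5, -0.3]
0.96 False [29.3, -18.6, 66.8, 7.9, 0.5, -0.3, -0.8]
0.8 False [29.6, -28.4, 63.6, 7.9, -1.0, 0.7, -0.2]
0.64 False [29.9, -38.1, 58.4, 7.9, -0.2, -0.9, -0.5]
0.48 False [30.2, -47.1, 51.4, 7.9, 0.6, 0.3, 0.4]
0.32 False [30.5, -54.9, 42.6, 7.9, 0.5, -0.2, -0.7]
0.16 False [30.8, -61.1, 32.4, 7.9, -0.6, -0.2, -0.4]
0 True [31.3, -64.1, 21.4, 8.1, -0.5, 4.9, 1.6]
((-58.13615417480469, -0.16189908981323242), (10.883800506591797, 43.76709747314453), 89.94169616699219) theta -0.0027848190784230857 [32.7, 107.3, -0.1, 217.1, 0.1, 0.1, -1.0]
```

```bash
python3 - <<'E'
from h import *
import pickle
ctrl.wait(.3); s=snap('wrist')
lv=blob(s['img'],(10,130,60),(26,255,255),(220,0,420,160))
h=((onz(s,lv.reshape(-1,2),.058)[:,:2]-O)@R*1000).astype(np.float32); print(cv2.minAreaRect(h))
for n,q in(('before lock',pickle.load(open('s70.pkl','rb'))),('now',s)):
    st=blob(q['img'],(20,100,60),(40,255,255),(230,150,410,235)); h=(onz(q,st.reshape(-1,2),.049)[:,:2]-O)@R*1000; print(n,'stone near edge',h.min(0),h.max(0)[1])
t=snap('top')['img']; t0=cv2.imread('pics/top0.png')
d=cv2.cvtColor(cv2.absdiff(t,t0),cv2.COLOR_BGR2GRAY)
for n,(x0,y0,x1,y1) in dict(scoop=(315,118,345,170),rest=(322,183,350,233),pestle=(225,125,248,192),jar=(158,168,190,195),purple=(215,238,275,285),yellow=(365,198,402,264),cup=(440,175,470,202),bowl=(140,220,192,272)).items(): print(n,round(float(d[y0:y1,x0:x1].mean()),1))
print(H())
E
```

```text
((-62.252220153808594, -0.20836877822875977), (12.004668235778809, 52.29738998413086), 89.99168395996094)
before lock stone near edge [149.8288097  -42.74717877] 19.909626482227825
now stone near edge [150.09010442 -42.24376902] 18.937952742839983
scoop 3.0
rest 3.4
pestle 18.6
jar 3.7
purple 36.6
yellow 7.3
cup 4.2
bowl 7.6
[33.1, 109.6, 0.2, 219.8, -0.4, 0.0, -0.4]
```

The purple and pestle differences are probably the arm or its shadow. I'll go back to the start pose and compare like with like.

```bash
python3 - <<'E'
from h import *
ctrl.movej([1.311,.423,1.63,0,1.089,-.019])
t=snap('top')['img']; t0=cv2.imread('pics/top0.png')
d=cv2.cvtColor(cv2.absdiff(t,t0),cv2.COLOR_BGR2GRAY)
for n,(x0,y0,x1,y1) in dict(holder=(265,95,305,235),scoop=(315,118,345,170),rest=(322,183,350,233),pestle=(225,125,248,192),jar=(158,168,190,195),purple=(215,238,275,285),yellow=(365,198,402,264),cup=(440,175,470,202),bowl=(140,220,192,272)).items(): print(n,round(float(d[y0:y1,x0:x1].mean()),1))
print(H())
E
```

```text
holder 5.7
scoop 1.9
rest 1.5
pestle 1.6
jar 2.0
purple 2.3
yellow 1.7
cup 1.7
bowl 2.1
[35.6, -330.5, 537.2, 202.0, -0.7, 0.0, 0.3]
```

Nothing but the holder's own parts has changed, so I'm handing the job in.

```bash
python3 -c "
from workcell import ctrl
print(ctrl.job_done())"
```

```text
the job is handed in; nothing more can be done
None
```

I handed the job in at about 36 s: lever pushed to its stop, jaw pushed forward until the stone was snug (about 0.044–0.045 m), lever pushed back to about 0 to lock it, and the bystanders and look-alikes I compared in the top view had not moved (the mortar and pink block were not compared).

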